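# Complete the numbered tin row and dock its tray

### The arm

A 7-joint arm with a two-finger parallel gripper is mounted at the origin on the work surface. World frame = base frame: x ahead of the robot, y to its left, z up, the work surface at z = 0. Lengths are in m, angles in rad, forces in N, time in s.
With the tool pointing down it reaches from about 0.425 to 0.875 m from the base axis. Payload 4.7 kg.
Tool frame: the origin (TCP) lies at the very end of the fingers, on their centre line; the grasp point (between the pads) lies 19 mm behind it (arm.tcp_to_grasp is the distance from the TCP to the grasp point, in m); z points along the fingers, x is the direction in which the jaws open and shut, and the axes are right-handed (so a half turn about z gives the same grasp; the last joint's range is limited). The gripper opens to 87 mm and grips with 3 to 60 N. Pads are 19 mm wide; open, the fingers measure 117 mm over their backs; the gripper's body (75 mm by 190 mm) begins 51 mm behind the grasp point.
Start: joints at [0.014, 0.321, -0.07, 1.45, 0.023, 1.371, -0.057], TCP at [0.65, -0, 0.223] pointing down, gripper open.
Joint ranges: [-2.86, 2.86], [-0.3, 2.09], [-1.38, 1.24], [0.06, 2.45], [-1.56, 4.7], [0.09, 2.05], [-2.69, 2.69]. Speed limits (rad/s): [2.57, 2.57, 3.14, 3.14, 3.14, 3.14, 3.14].

### API

Orientations are given as a rotation vector (axis times angle).
In Python, from station import arm, eoat, kin, cams gives the robot as it stands. Calls block until the motion is done:
- arm.move_ptp(position, orientation): joint-space move of the TCP to a pose.
- arm.move_straight(position, rotation=None, rate=0.15, stop_force=None): straight line of the TCP; rotation=None keeps the orientation; rate is the mean speed in m/s. With stop_force (N) it stops when the force on the tool has changed by that much, and returns True; else False.
- arm.move_joints(angles): joint-space move.
- eoat.gripper_open() and eoat.close_gripper(f_grip=None): open the fingers fully, or close them until they stop; f_grip is the grip in N (None keeps the last).
- arm.sleep(seconds).
- kin.inverse_kinematics(position, orientation): joint angles nearest the present ones, or None.
- cams.get_image(name): name is "scene" or "side" or "wrist"; returns a dict with "pixels" (420x560x3 uint8, blue, green, red), "z_map" (420x560 float32, m along the optical axis (not along the pixel's ray), 0 where there is no reading), "fov_y" (degrees; the focal length in pixels is half the picture's height over the tangent of half this angle, whatever the lens; pixels are square), "cx", "cy" (the principal point, pixels), "camera_from_world" (4x4, takes a point from world to camera coordinates). Camera axes: x right, y down, z forward; pixel columns grow to the right and rows downward; lengths in m; the calibration is good to about 2 mm. The wrist camera is an equidistant fisheye: a pixel r from the principal point sees the ray r / f radians off the axis. A picture is of the moment at which its call begins.
A pose or a line that the arm cannot do raises arm.IKError and nothing moves.
- arm.finish_job(): hands the job in, once; it reports no verdict.
Readings, each from a call of its own:
- arm.read_clock(): time.
- arm.read_q(): joint angles.
- arm.read_qvel(): joint speeds.
- arm.read_joint_torque(): joint torques, N m.
- arm.read_eef_pos(): TCP position.
- arm.read_tcp_rot(): TCP orientation.
- arm.read_force(): force on the tool from outside, world axes, zero at the start.
- arm.read_torque(): the same for the moment, N m.
- arm.read_grip_width(): opening from 0.0 (shut) to 1.0 (fully open).
Only numpy, scipy, OpenCV 4.12 (cv2) and the standard library are available. Lean on these libraries where they do the work, as an engineer would, in place of code of your own. Each camera call takes 0.05 s, during which the arm holds its last target.

### The job

Put every loose aluminium tin that stands on the ledge into its numbered place (by the pips on its lid, which is also the order of height) in the tightly packed row on the bamboo tray, pushing the neighbours apart to make room and never lifting the tins already in the row out of the tray; all tins must stand upright on the tray floor inside its low walls. Only when the row is complete, slide the loaded tray by its front tab fully home into the steel dock, and let go. Leave the flask, cup and brush holder where they are.

Things in the scene. Friction and masses are not known exactly. Their poses are not given: they have to be found in the camera images.
- tray: Loose bamboo tray, 0.25 kg. Origin: underside, below the middle of the row channel; x points away from the robot to the dock, y left, z up. Base plate 5 mm thick (its top is the tray floor), x -115 to +36 mm, y -168 to +168 mm. Tin numbers and heights grow towards +y.
- tray_row (a point): Middle of the channel in which the row stands: tray x 0, y 0, on the tray floor (5 mm up); tray axes. The channel runs along y, 292 mm long inside (y -146 to +146) between end walls 4 mm thick, tops 45 mm above the ledge; 58 mm wide (x -29 to +29) between low walls 4 mm thick, tops 17 mm above the ledge.
- tray_tab (a point): Grip point on the tray's upright wooden front tab: at tray x -100 mm, y 0, 45 mm above the tray's underside; tray axes. The tab is 12 mm thick (tray x), 70 mm wide (tray y), its top 65 mm above the underside.
- dock: Fixed low steel dock, open on top and towards the robot. Its origin and axes are where the tray's lie when the tray is fully home: x points in, the tray slides in along +x on the ledge. Side channels from x -55 mm, inner faces at y +-172 mm (4 mm play each side), 22 mm tall. A back stop meets the tray plate's far edge when home.
- dock_mouth (a point): Middle of the dock's mouth: dock x -83 mm, y 0, on the ledge; dock axes. Here flared guides 22 mm tall stand open to about y +-187 mm; they narrow to +-172 mm at x -55 mm. From there lips overhang the channels, 9.5 mm above the ledge, inner edges at y +-158 mm; the plate's side edges run under them.
- flask: Green glass aftershave flask, 55 x 34 mm, 108 mm tall, loose; origin at its underside. Bystander.
- cup: Blue plastic cup, rim radius 36, 90 mm tall, loose; origin at its underside. Bystander.
- brush_holder: Chrome brush holder, radius 40 at the foot, with brushes 175 mm tall, loose; origin at its underside. Bystander.
- t1_c (a point): centre (half-way up) of the tin with 1 pip on its lid: an upright flat aluminium tin with a white lid, 36 thick (its own y) x 50 wide (its own x) x 72 mm tall (z up), 0.07 kg. Starts in the tray's row.
- t2_c (a point): centre (half-way up) of the tin with 2 pips on its lid: an upright flat aluminium tin with a white lid, 36 thick (its own y) x 50 wide (its own x) x 79 mm tall (z up), 0.07 kg. Starts standing on the ledge beside the tray, or is absent (None).
- t3_c (a point): centre (half-way up) of the tin with 3 pips on its lid: an upright flat aluminium tin with a white lid, 36 thick (its own y) x 50 wide (its own x) x 86 mm tall (z up), 0.07 kg. Starts standing on the ledge beside the tray, or is absent (None).
- t4_c (a point): centre (half-way up) of the tin with 4 pips on its lid: an upright flat aluminium tin with a white lid, 36 thick (its own y) x 50 wide (its own x) x 93 mm tall (z up), 0.07 kg. Starts in the tray's row.
- t5_c (a point): centre (half-way up) of the tin with 5 pips on its lid: an upright flat aluminium tin with a white lid, 36 thick (its own y) x 50 wide (its own x) x 100 mm tall (z up), 0.07 kg. Starts standing on the ledge beside the tray, or is absent (None).
- t6_c (a point): centre (half-way up) of the tin with 6 pips on its lid: an upright flat aluminium tin with a white lid, 36 thick (its own y) x 50 wide (its own x) x 107 mm tall (z up), 0.07 kg. Starts standing on the ledge beside the tray, or is absent (None).
- t7_c (a point): centre (half-way up) of the tin with 7 pips on its lid: an upright flat aluminium tin with a white lid, 36 thick (its own y) x 50 wide (its own x) x 114 mm tall (z up), 0.07 kg. Starts in the tray's row.
There are look-alikes about, which are no part of the job. What is shaped like the part that bears t2_c but purple is not meant.

How it is judged:
On the way, in this order (a step that is already met when the one before it is completed fails the run):
1. every tin stands upright in the tray in its numbered place, with the tray still outside the dock (z of t1_c in the frame of tray between 0.035 and 0.049 m and x of t1_c in the frame of tray between -0.012 and 0.012 m and angle between each of t1_c, t4_c, t7_c, t2_c, t3_c, t5_c, t6_c's own z axis and vertical below 0.12 rad and z of t4_c in the frame of tray between 0.0455 and 0.0595 m and x of t4_c in the frame of tray between -0.012 and 0.012 m and z of t7_c in the frame of tray between 0.056 and 0.07 m and x of t7_c in the frame of tray between -0.012 and 0.012 m and z of t2_c in the frame of tray between 0.0385 and 0.0525 m and x of t2_c in the frame of tray between -0.012 and 0.012 m and z of t3_c in the frame of tray between 0.042 and 0.056 m and x of t3_c in the frame of tray between -0.012 and 0.012 m and z of t5_c in the frame of tray between 0.049 and 0.063 m and x of t5_c in the frame of tray between -0.012 and 0.012 m and z of t6_c in the frame of tray between 0.0525 and 0.0665 m and x of t6_c in the frame of tray between -0.012 and 0.012 m and y of t1_c in the frame of t2_c below -0.028 m and y of each of t1_c, t2_c in the frame of t3_c below -0.028 m and y of each of t1_c, t2_c, t3_c in the frame of t4_c below -0.028 m and y of each of t1_c, t2_c, t3_c, t4_c in the frame of t5_c below -0.028 m and y of each of t1_c, t2_c, t3_c, t4_c, t5_c in the frame of t6_c below -0.028 m and y of each of t1_c, t2_c, t3_c, t4_c, t5_c, t6_c in the frame of t7_c below -0.028 m and x of tray in the frame of dock below -0.08 m), for 0.2 s.
2. the loaded tray is fully home in the dock (x of tray in the frame of dock between -0.006 and 0.006 m and y of tray in the frame of dock between -0.008 and 0.008 m and angle between the x axis of tray and the x axis of dock, either way round below 0.04 rad and z of tray in the frame of dock below 0.006 m), for 0.2 s.
At the end, for the whole second after the job is handed in: All tins upright (within 0.12 rad) on the tray floor, in rising order towards the tray's +y side; tray within 6 mm of fully home, within 8 mm sideways and 0.04 rad of the dock's direction; everything at rest (all of step 2 and z of t1_c in the frame of tray between 0.035 and 0.049 m and x of t1_c in the frame of tray between -0.012 and 0.012 m and angle between each of t1_c, t4_c, t7_c, t2_c, t3_c, t5_c, t6_c's own z axis and vertical below 0.12 rad and z of t4_c in the frame of tray between 0.0455 and 0.0595 m and x of t4_c in the frame of tray between -0.012 and 0.012 m and z of t7_c in the frame of tray between 0.056 and 0.07 m and x of t7_c in the frame of tray between -0.012 and 0.012 m and z of t2_c in the frame of tray between 0.0385 and 0.0525 m and x of t2_c in the frame of tray between -0.012 and 0.012 m and z of t3_c in the frame of tray between 0.042 and 0.056 m and x of t3_c in the frame of tray between -0.012 and 0.012 m and z of t5_c in the frame of tray between 0.049 and 0.063 m and x of t5_c in the frame of tray between -0.012 and 0.012 m and z of t6_c in the frame of tray between 0.0525 and 0.0665 m and x of t6_c in the frame of tray between -0.012 and 0.012 m and y of t1_c in the frame of t2_c below -0.028 m and y of each of t1_c, t2_c in the frame of t3_c below -0.028 m and y of each of t1_c, t2_c, t3_c in the frame of t4_c below -0.028 m and y of each of t1_c, t2_c, t3_c, t4_c in the frame of t5_c below -0.028 m and y of each of t1_c, t2_c, t3_c, t4_c, t5_c in the frame of t6_c below -0.028 m and y of each of t1_c, t2_c, t3_c, t4_c, t5_c, t6_c in the frame of t7_c below -0.028 m and linear speed of each of t2, t3, t5, t6, t1, t4, t7, tray below 0.02 m/s); the robot touches nothing.
It fails at once if a bystander is moved more than 30 mm (distance of any of flask, cup, brush_holder from where it was at the start of the episode above 0.03 m).
It fails at once if a tin of the starting row is lifted out of the tray (more than 40 mm off its floor) (z of t1_c in the frame of tray above 0.081 m or z of t4_c in the frame of tray above 0.0915 m or z of t7_c in the frame of tray above 0.102 m).
Of t2, t3, t5, t6 only 3 to 4 are there at a start; the rules pass over those that are not, and their reading is None.
At some moment in a run one of tray may be knocked a few centimetres aside while the robot is not near it.
Once in a run the grip may slacken for a moment while it holds something.
It also fails if it takes over 210 s, if anything falls off the work surface, if the arm or the gripper's body presses on something with over 40 N, if the wrist force passes 120 N, or if a joint passes its speed limit or range.

## Working session

There is one attempt and no reset: what is moved stays moved. The work goes in short steps, each a Python script; the robot and the scene stay as the last script left them, time stands still between calls to the robot, and variables do not carry over. Pictures are saved under pics/ and viewed, and the job is handed in when it is done.

```bash
ls; mkdir -p pics; python3 - <<'E'
from station import arm, eoat, kin, cams
import cv2,numpy as np
for n in ["scene","side","wrist"]:
    d=cams.get_image(n); cv2.imwrite(f"pics/a_{n}.png",d["pixels"])
    print(n,d["fov_y"],d["cx"],d["cy"]); print(np.round(d["camera_from_world"],3))
print(arm.read_clock(),arm.read_tcp_rot(),arm.read_grip_width(),arm.tcp_to_grasp)
E
```

```text
pics
scene 44.201073682679464 277.56713974168514 202.039770286096
[[-0.841  0.541 -0.017  0.528]
 [ 0.459  0.695 -0.553 -0.196]
 [-0.287 -0.473 -0.833  1.508]
 [ 0.     0.     0.     1.   ]]
side 51.11826617393713 271.8307904742496 208.41263757567677
[[ 0.9   -0.436  0.012 -0.549]
 [-0.233 -0.504 -0.832  0.185]
 [ 0.369  0.746 -0.555  1.012]
 [ 0.     0.     0.     1.   ]]
wrist 65.70646984690485 282.7734622802059 211.10436378525995
[[ 1.    -0.001 -0.001 -0.649]
 [-0.001 -0.962  0.274 -0.033]
 [-0.001 -0.274 -0.962  0.39 ]
 [ 0.     0.     0.     1.   ]]
0.15 [ 3.14149357e+00  1.19282988e-04 -2.19698504e-03] 1.0015260684228444 0.0187
```

View pics/a_scene.png

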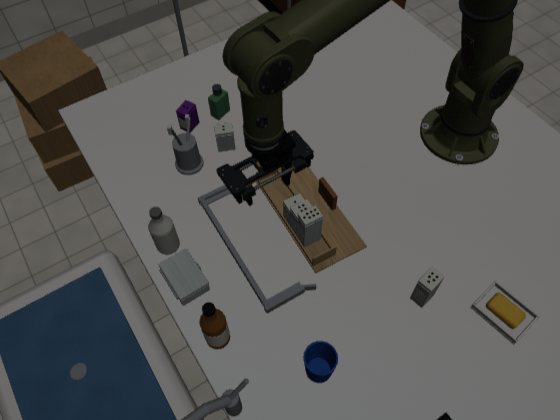

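View pics/a_side.png

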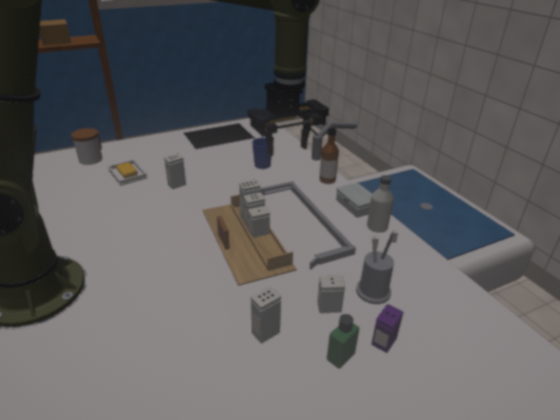

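View pics/a_wrist.png

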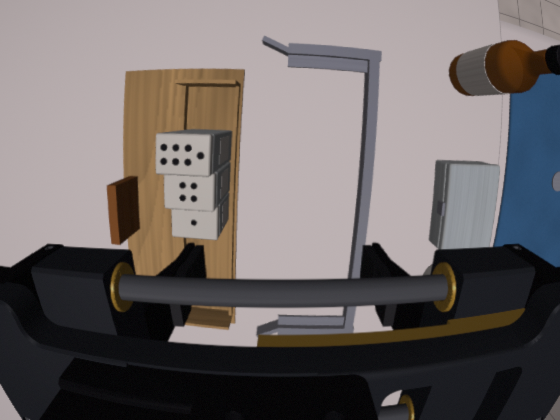

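```bash
python3 - <<'E'
import cv2,numpy as np
s=cv2.imread("pics/a_side.png"); c=cv2.imread("pics/a_scene.png")
def up(i,x,y,w,h,k): return cv2.resize(i[y:y+h,x:x+w],None,fx=k,fy=k,interpolation=cv2.INTER_CUBIC)
a=np.hstack([up(s,235,270,180,100,2),up(s,145,140,180,100,2)])
b=np.hstack([up(c,160,80,180,100,2),up(c,380,240,180,100,2)])
cv2.imwrite("pics/b.png",np.clip(np.vstack([a,b]).astype(float)*1.5,0,255).astype('uint8'))
E
```

```text
(no output)
```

View pics/b.png

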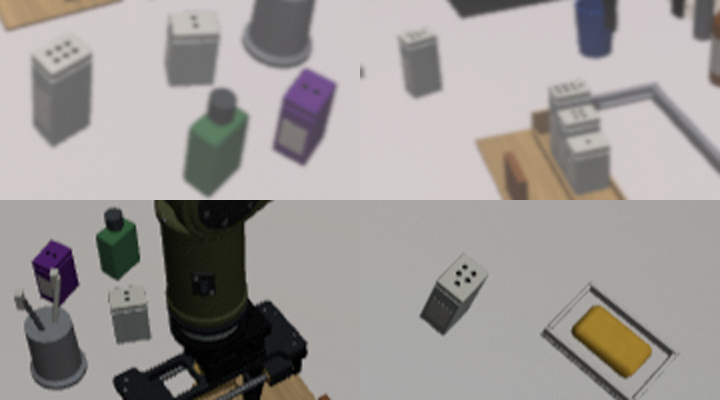

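```bash
cat > h.py <<'E'
from station import arm, eoat, kin, cams
import cv2,numpy as np
from scipy.spatial.transform import Rotation as R
def cloud(n,d=None):
    d=d or cams.get_image(n); z=d["z_map"].astype(float); H,W=z.shape
    f=H/2/np.tan(np.radians(d["fov_y"]/2)); u,v=np.meshgrid(np.arange(W),np.arange(H))
    x=(u-d["cx"])/f; y=(v-d["cy"])/f
    if n=="wrist":
        r=np.hypot(x,y)+1e-9; t=np.tan(np.minimum(r,1.5))/r; x=x*t; y=y*t
    P=np.stack([x*z,y*z,z,np.ones_like(z)],-1)@np.linalg.inv(d["camera_from_world"]).T
    P=P[...,:3]; P[z<=0]=np.nan
    return P,d
def pix(d,p,n):
    q=d["camera_from_world"]@np.append(p,1); H=d["pixels"].shape[0]; f=H/2/np.tan(np.radians(d["fov_y"]/2))
    a=q[:2]/q[2]
    if n=="wrist":
        r=np.linalg.norm(q[:2]); a=q[:2]/r*np.arctan2(r,q[2])
    return a*f+[d["cx"],d["cy"]]
def topdown(n,x0=0.2,x1=1.1,y0=-.6,y1=.6,res=.002,d=None,P=None):
    if P is None: P,d=cloud(n,d)
    h=int((x1-x0)/res); w=int((y1-y0)/res)
    im=np.zeros((h,w,3),np.uint8); zm=np.full((h,w),-1.)
    ok=np.isfinite(P[...,0])&(P[...,2]<.2)
    p=P[ok]; c=d["pixels"][ok]; o=np.argsort(p[:,2]); p=p[o]; c=c[o]
    i=((x1-p[:,0])/res).astype(int); j=((y1-p[:,1])/res).astype(int)
    k=(i>=0)&(i<h)&(j>=0)&(j<w); im[i[k],j[k]]=c[k]; zm[i[k],j[k]]=p[k,2]
    return im,zm
def rect(P,mask):
    p=P[mask]; (c,s,a)=cv2.minAreaRect((p[:,:2]*1000).astype(np.float32)); return np.array(c)/1000,np.array(s),a,np.median(p[:,2])
def rotz(yaw): # tool down; tool x (jaws) at angle yaw in world
    return (R.from_euler('z',yaw)*R.from_rotvec([np.pi,0,0])).as_rotvec()
E
python3 - <<'E'
from h import *
for n in ["scene","side"]:
    P,d=cloud(n)
    hsv=cv2.cvtColor(d["pixels"],cv2.COLOR_BGR2HSV)
    print(n,"table z",np.nanmedian(P[...,2]))
    # tall things clusters at z .06-.125
    m=((P[...,2]>.065)&(P[...,2]<.13)).astype(np.uint8)
    k,lab,st,ce=cv2.connectedComponentsWithStats(m)
    for i in range(1,k):
        if st[i,4]<60: continue
        q=P[lab==i]; zt=np.percentile(q[:,2],97); mm=(lab==i)&(P[...,2]>zt-.005)
        c,s,a,z=rect(P,mm); print(ce[i].round(),"n",st[i,4],"top",zt.round(4),"c",c.round(3),"s",s.round(1),"a",round(a,1),hsv[lab==i].mean(0).round())
    im,_=topdown(n,P=P,d=d); cv2.imwrite(f"pics/td_{n}.png",im)
E
```

```text
scene table z -0.0009255206375495817
[217.  95.] n 258 top 0.1109 c [ 0.54 -0.46] s [28.5 23.8] a 48.5 [76. 81. 40.]
[186. 109.] n 212 top 0.0841 c [ 0.642 -0.463] s [52.  37.1] a 24.7 [138. 167.  56.]
[463. 124.] n 868 top 0.1285 c [0.038 0.024] s [ 50.2 123.3] a 35.3 [43. 88. 14.]
[223. 130.] n 235 top 0.0828 c [ 0.59  -0.336] s [37.8 48.4] a 68.3 [36. 11. 90.]
[184. 146.] n 526 top 0.1218 c [ 0.706 -0.337] s [42.9  8.4] a 3.1 [100.  13.  55.]
[304. 214.] n 971 top 0.1216 c [0.566 0.049] s [37.1 51.3] a 85.6 [42. 12. 78.]
[162. 230.] n 526 top 0.1266 c [ 0.875 -0.129] s [21.8 30.6] a 80.8 [29. 13. 68.]
[429. 282.] n 472 top 0.1033 c [0.429 0.324] s [50. 36.] a 10.4 [40. 11. 79.]
[214. 328.] n 519 top 0.1287 c [0.886 0.151] s [34.7 39.8] a 71.5 [ 15. 142.  48.]
[321. 357.] n 414 top 0.0921 c [0.735 0.331] s [70.1 69.4] a 81.6 [111. 206.  50.]
[218. 404.] n 744 top 0.1289 c [0.957 0.297] s [127.9  19.6] a 3.7 [106.  11.  59.]
side table z -0.0008091418907840153
[186.  23.] n 1741 top 0.1286 c [1.102 2.273] s [  61.8 1217.2] a 88.9 [106. 116.  59.]
[448.  61.] n 3277 top 0.1281 c [2.0
[... 583 characters left out ...]
s [49.4 42. ] a 14.4 [24.  6. 93.]
[252. 199.] n 795 top 0.1186 c [0.562 0.046] s [40. 49.] a 87.8 [ 16.  10. 103.]
[381. 201.] n 482 top 0.1261 c [ 0.865 -0.142] s [17.1 26.2] a 48.4 [24.  9. 86.]
[ 29. 270.] n 1497 top 0.1277 c [ 0.025 -0.044] s [111.7  32.4] a 32.8 [38. 48. 29.]
[378. 265.] n 765 top 0.1206 c [ 0.704 -0.34 ] s [41.8  7.6] a 3.4 [132.   8.  82.]
[331. 283.] n 372 top 0.0804 c [ 0.586 -0.339] s [38.4 49.5] a 67.7 [ 17.  10. 115.]
[265. 304.] n 764 top 0.1081 c [ 0.428 -0.345] s [50.4 38.5] a 10.6 [13.  8. 98.]
[389. 317.] n 453 top 0.0802 c [ 0.638 -0.467] s [52.9 36.4] a 26.1 [138.  94.  87.]
[344. 330.] n 589 top 0.1085 c [ 0.536 -0.461] s [27.1 24.1] a 58.1 [78. 34. 72.]
```

View pics/td_side.png

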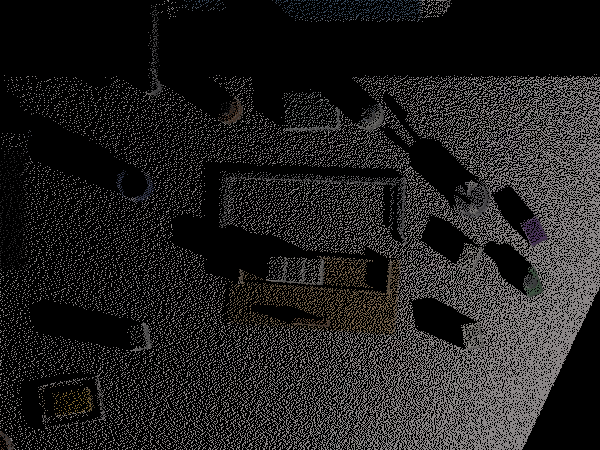

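View pics/td_scene.png

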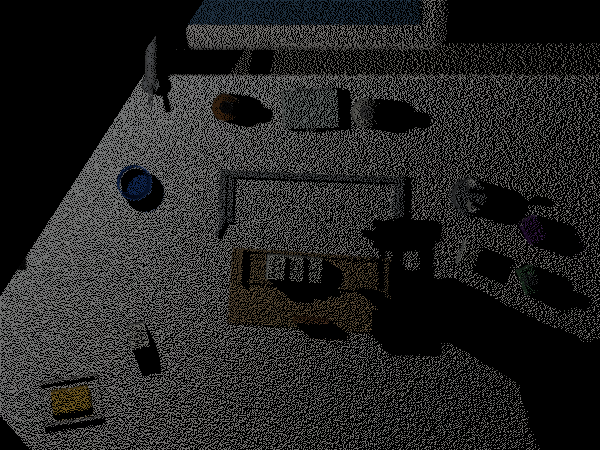

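```bash
python3 - <<'E'
import cv2,numpy as np
s=cv2.imread("pics/a_side.png"); c=cv2.imread("pics/a_scene.png")
def up(i,x,y,k=6,w=66,h=50): return cv2.resize(i[y:y+h,x:x+w],None,fx=k,fy=k,interpolation=cv2.INTER_CUBIC)
a=np.hstack([up(s,235,290),up(s,300,265)])
b=np.hstack([up(c,395,262),up(c,275,200)])
cv2.imwrite("pics/b2.png",np.clip(np.vstack([a,b]).astype(float)*1.6,0,255).astype('uint8'))
a=np.hstack([up(s,145,145),up(s,225,185)])
b=np.hstack([up(c,195,112),up(cv2.imread("pics/a_wrist.png"),150,125,3.6,110,83)[:300,:396]])
h=min(a.shape[0],b.shape[0])
cv2.imwrite("pics/b3.png",np.clip(np.vstack([a[:h,:792],cv2.resize(b,(792,300))]).astype(float)*1.5,0,255).astype('uint8'))
E
```

```text
Traceback (most recent call last):
ValueError: all the input array dimensions except for the concatenation axis must match exactly, but along dimension 0, the array at index 0 has size 300 and the array at index 1 has size 299
```

View pics/b2.png

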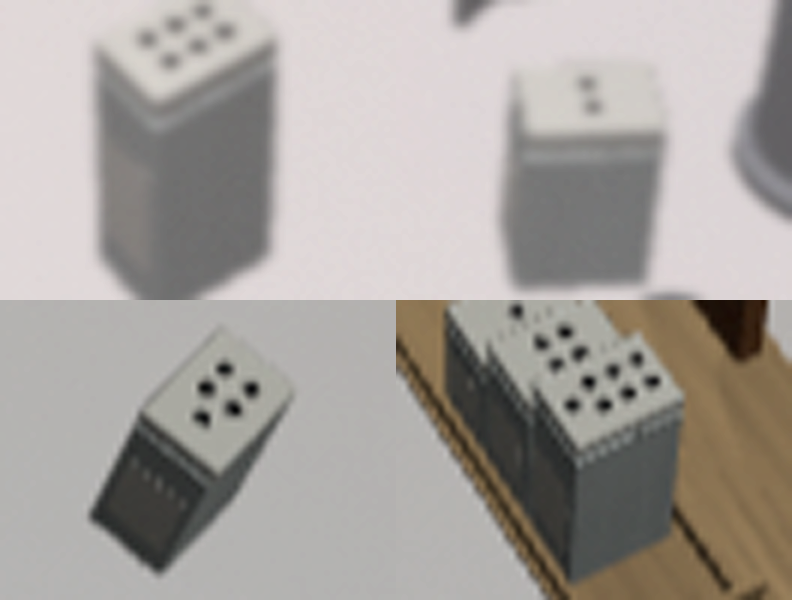

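```bash
python3 - <<'E'
import cv2,numpy as np
s=cv2.imread("pics/a_side.png"); c=cv2.imread("pics/a_scene.png")
def up(i,x,y,w=66,h=50): return cv2.resize(i[y:y+h,x:x+w],(396,300),interpolation=cv2.INTER_CUBIC)
a=np.hstack([up(s,145,145),up(s,220,185)])
b=np.hstack([up(c,195,112),up(cv2.imread("pics/a_wrist.png"),150,125,110,83)])
cv2.imwrite("pics/b3.png",np.clip(np.vstack([a,b]).astype(float)*1.5,0,255).astype('uint8'))
E
```

```text
(no output)
```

View pics/b3.png

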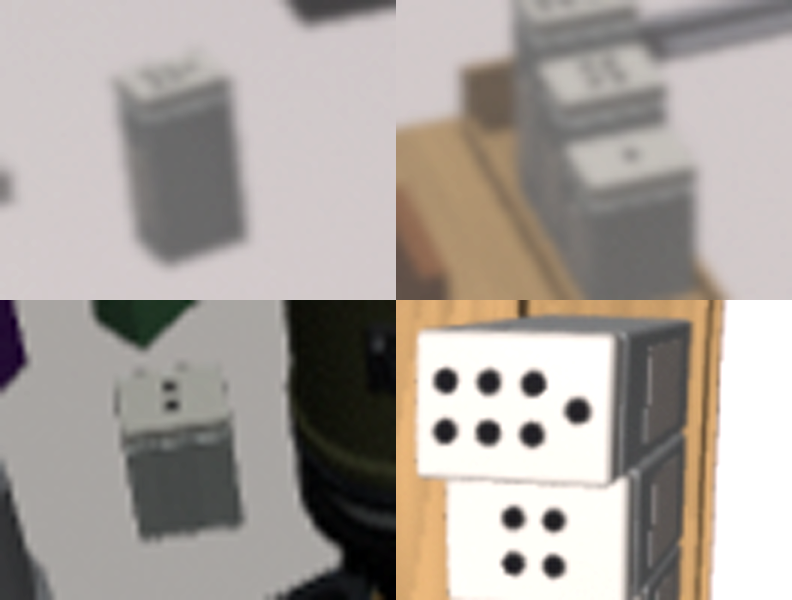

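```bash
python3 - <<'E'
from h import *
arm.move_ptp([0.45,0.27,0.30],rotz(np.radians(12)))
print(arm.read_clock(),arm.read_eef_pos())
for n in ["scene","side","wrist"]:
    P,d=cloud(n); np.savez(f"/tmp/{n}.npz",P=P,px=d["pixels"],T=d["camera_from_world"],fov=d["fov_y"],c=[d["cx"],d["cy"]])
    cv2.imwrite(f"pics/c_{n}.png",d["pixels"])
    if n!="wrist":
        ok=(P[...,2]>.1)&(P[...,2]<.2)&(abs(P[...,0]-.7)<.12)&(abs(P[...,1]+.34)<.12)
        q=P[ok]; 
        for z in (.1,.11,.12,.13,.14,.15,.16,.17):
            k=q[abs(q[:,2]-z)<.005]; 
            if len(k): print(n,z,len(k),k.min(0)[:2].round(3),k.max(0)[:2].round(3))
a=cv2.hconcat([cv2.imread("pics/c_scene.png"),cv2.imread("pics/c_wrist.png")]); cv2.imwrite("pics/c.png",cv2.resize(a,(800,300),interpolation=cv2.INTER_AREA))
E
```

```text
1.55 [0.45137316 0.26811111 0.29940169]
scene 0.1 18 [ 0.693 -0.358] [ 0.739 -0.304]
scene 0.11 16 [ 0.693 -0.34 ] [ 0.725 -0.332]
scene 0.12 18 [ 0.686 -0.344] [ 0.726 -0.331]
scene 0.13 18 [ 0.685 -0.341] [ 0.729 -0.333]
scene 0.14 25 [ 0.674 -0.35 ] [ 0.739 -0.331]
scene 0.15 29 [ 0.674 -0.348] [ 0.741 -0.334]
scene 0.16 30 [ 0.674 -0.353] [ 0.741 -0.332]
scene 0.17 45 [ 0.675 -0.353] [ 0.741 -0.331]
side 0.1 12 [ 0.687 -0.345] [ 0.718 -0.336]
side 0.11 30 [ 0.686 -0.345] [ 0.723 -0.337]
side 0.12 25 [ 0.684 -0.345] [ 0.723 -0.336]
side 0.13 30 [ 0.681 -0.345] [ 0.726 -0.336]
side 0.14 27 [ 0.677 -0.35 ] [ 0.733 -0.338]
side 0.15 47 [ 0.67  -0.355] [ 0.733 -0.337]
side 0.16 53 [ 0.671 -0.355] [ 0.734 -0.337]
side 0.17 58 [ 0.671 -0.355] [ 0.74  -0.336]
```

View pics/c.png

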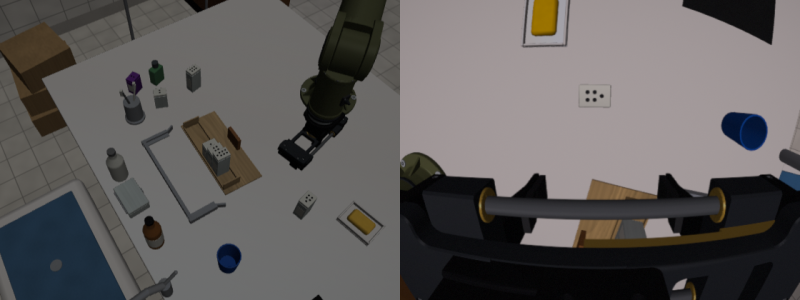

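```bash
python3 - <<'E'
from h import *
for n in ["scene","side"]:
    D=np.load(f"/tmp/{n}.npz"); P=D["P"]; hsv=cv2.cvtColor(D["px"],cv2.COLOR_BGR2HSV)
    box=(P[...,0]>.4)&(P[...,0]<.65)&(P[...,1]>-.25)&(P[...,1]<.2)
    wood=box&(hsv[...,1]>70)&(hsv[...,0]<25)&(P[...,2]<.012)
    wood=cv2.morphologyEx(wood.astype(np.uint8),cv2.MORPH_OPEN,np.ones((3,3)))>0
    k,lab,st,_=cv2.connectedComponentsWithStats(wood.astype(np.uint8))
    print(n,"plate",[np.round(v,3) for v in rect(P,wood)])
    for h,nm in ((.077,'t1'),(.098,'t4'),(.119,'t7')):
        for dz in (0,):
            m=box&(abs(P[...,2]-h-dz)<.005)&(hsv[...,1]<60)
            m=cv2.morphologyEx(m.astype(np.uint8),cv2.MORPH_OPEN,np.ones((3,3)))
            kk,lb,st,_=cv2.connectedComponentsWithStats(m); 
            if kk<2: print(nm,"none"); continue
            i=1+np.argmax(st[1:,4]); print(nm,st[i,4],[np.round(v,3) for v in rect(P,lb==i)])
    # tab
    m=box&(hsv[...,1]>70)&(P[...,2]>.05)&(P[...,2]<.075)&(P[...,0]<.52)
    print("tab",m.sum(),[np.round(v,3) for v in rect(P,m)])
    # dock
    b2=(P[...,0]>.5)&(P[...,0]<.85)&(P[...,1]>-.35)&(P[...,1]<.3)
    m=b2&(P[...,2]>.016)&(P[...,2]<.027)&(hsv[...,1]<70)
    m=cv2.morphologyEx(m.astype(np.uint8),cv2.MORPH_OPEN,np.ones((2,2)))
    kk,lb,st,_=cv2.connectedComponentsWithStats(m)
    for i in range(1,kk):
        if st[i,4]>40: print("dock",st[i,4],[np.round(v,3) for v in rect(P,lb==i)])
    m=(np.isfinite(P[...,0]))&(P[...,2]>.013)&(P[...,2]<.05)
    im,zm=topdown(n,.4,.85,-.3,.3,.001,d={"pixels":D["px"]},P=np.where(m[...,None],P,np.nan)); im[zm>0]=np.maximum(im[zm>0],60); cv2.imwrite(f"pics/dk_{n}.png",im)
E
```

```text
scene plate [array([ 0.516, -0.027]), array([336.796, 154.502]), np.float64(86.017), np.float64(0.005)]
t1 159 [array([ 0.559, -0.03 ]), array([26.586, 51.069]), np.float64(89.342), np.float64(0.077)]
t4 158 [array([0.562, 0.006]), array([48.872, 26.116]), np.float64(0.767), np.float64(0.098)]
t7 252 [array([0.566, 0.048]), array([36.602, 50.536]), np.float64(85.181), np.float64(0.119)]
tab 168 [array([ 0.458, -0.022]), array([71.687, 14.963]), np.float64(88.014), np.float64(0.064)]
dock 1122 [array([ 0.683, -0.026]), array([390.815, 140.744]), np.float64(87.769), np.float64(nan)]
side plate [array([ 0.515, -0.029]), array([334.013, 146.018]), np.float64(86.104), np.float64(0.004)]
t1 190 [array([ 0.557, -0.026]), array([44.297, 50.669]), np.float64(84.953), np.float64(0.076)]
t4 189 [array([0.559, 0.011]), array([43.415, 52.166]), np.float64(82.168), np.float64(0.097)]
t7 132 [array([0.562, 0.046]), array([37.477, 48.899]), np.float64(85.67), np.float64(0.117)]
tab 104 [array([ 0.456, -0.024]), array([73.518, 12.831]), np.float64(85.679), np.float64(0.063)]
dock 687 [array([ 0.693, -0.02 ]), array([394.922, 149.721]), np.float64(87.855), np.float64(nan)]
dock 61 [array([ 0.558, -0.042]), array([11.801, 54.438]), np.float64(84.126), np.float64(0.017)]
dock 77 [array([ 0.557, -0.177]), array([74.964, 18.871]), np.float64(11.67), np.float64(nan)]
```

View pics/dk_scene.png

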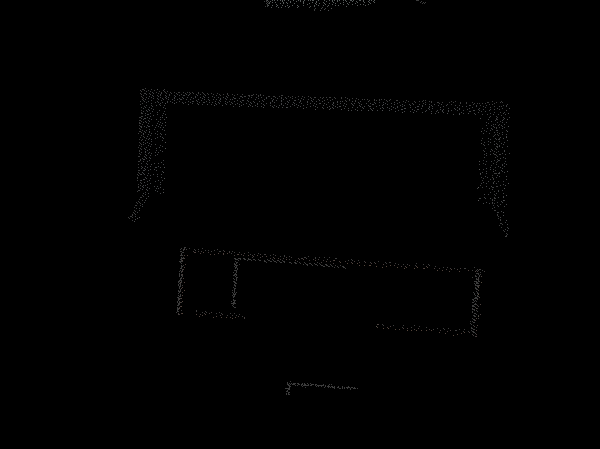

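View pics/dk_side.png

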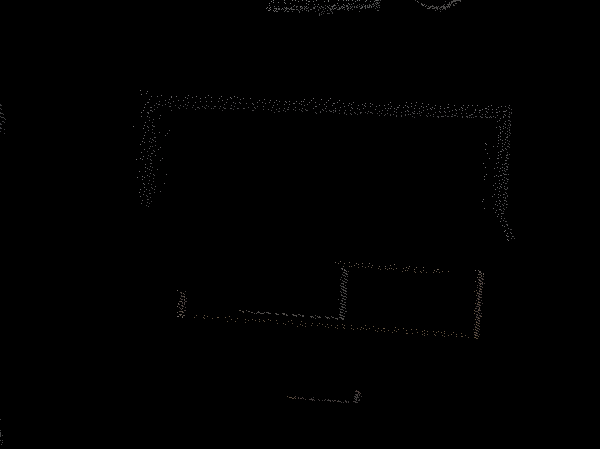

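```bash
cat >> h.py <<'E'
def lid(n,c,h,rad=.045,P=None,d=None,tol=.006):
    """white lid near c at height h; returns centre,(thin,wide),yaw of wide axis deg, z"""
    if P is None: P,d=cloud(n,d)
    hsv=cv2.cvtColor(d["pixels"],cv2.COLOR_BGR2HSV)
    m=(abs(P[...,2]-h)<tol)&(np.hypot(P[...,0]-c[0],P[...,1]-c[1])<rad)&(hsv[...,1]<70)
    m=cv2.morphologyEx(m.astype(np.uint8),cv2.MORPH_OPEN,np.ones((3,3)))
    k,lb,st,_=cv2.connectedComponentsWithStats(m)
    if k<2: return None
    i=1+np.argmax(st[1:,4]); c,s,a,z=rect(P,lb==i)
    if s[0]<s[1]: s=s[::-1]; a=a-90
    a=(a+90)%180-90
    return c.round(4),s.round(1),round(a,1),round(z,4),st[i,4]
E
python3 - <<'E'
from h import *
for n in ["scene","side","wrist"]:
    D=np.load(f"/tmp/{n}.npz"); d={"pixels":D["px"]}
    for nm,c,h in (("t5",(.428,.322),.1),("t2",(.588,-.3375),.079),("t6",(.428,-.345),.107)):
        print(n,nm,lid(n,c,h,P=D["P"],d=d))
print(arm.read_eef_pos())
E
```

```text
scene t5 (array([0.4291, 0.3232]), array([51.2, 36. ]), 12.1, np.float64(0.0993), np.int32(345))
scene t2 (array([ 0.5895, -0.3375]), array([49.6, 39.4]), -21.2, np.float64(0.0794), np.int32(180))
scene t6 (array([ 0.4304, -0.3416]), array([52.1, 39. ]), 11.4, np.float64(0.1068), np.int32(183))
side t5 (array([0.425 , 0.3205]), array([48.7, 40.8]), 9.4, np.float64(0.0983), np.int32(91))
side t2 (array([ 0.5863, -0.3385]), array([50.2, 36.9]), -22.6, np.float64(0.0779), np.int32(300))
side t6 (array([ 0.4275, -0.3444]), array([49.9, 37.2]), 11.2, np.float64(0.1062), np.int32(374))
wrist t5 (array([0.427, 0.325]), array([49.2, 34.9]), 11.4, np.float64(0.0998), np.int32(1426))
wrist t2 None
wrist t6 None
[0.45112267 0.26848963 0.29932717]
```

```bash
python3 - <<'E'
from h import *
arm.move_ptp([0.545,-0.15,0.33],rotz(np.radians(-4)))
print(arm.read_clock(),arm.read_eef_pos())
P,d=cloud("wrist"); cv2.imwrite("pics/d_w.png",d["pixels"])
np.savez("/tmp/wrist2.npz",P=P,px=d["pixels"])
for nm,c,h in (("t1",(.556,-.025),.077),("t4",(.559,.011),.098),("t7",(.564,.047),.119)):
    print(nm,lid("wrist",c,h,P=P,d=d))
hsv=cv2.cvtColor(d["pixels"],cv2.COLOR_BGR2HSV)
m=(P[...,2]>.013)&(P[...,2]<.05)
im,zm=topdown("wrist",.4,.85,-.3,.3,.001,d=d,P=np.where(m[...,None],P,np.nan)); im[zm>0]=np.maximum(im[zm>0],90); cv2.imwrite("pics/dk_w.png",im)
wood=(hsv[...,1]>70)&(hsv[...,0]<25)&(abs(P[...,2]-.005)<.006)
print(rect(P,wood))
E
```

```text
3.2917 [ 0.545461   -0.14777619  0.32988753]
t1 (array([ 0.5586, -0.0244]), array([49.2, 37. ]), -3.9, np.float64(0.0768), np.int32(1168))
t4 (array([0.562 , 0.0128]), array([49.3, 37.9]), -4.3, np.float64(0.0978), np.int32(1271))
t7 (array([0.5643, 0.0483]), array([49.3, 36.2]), -4.1, np.float64(0.1187), np.int32(1244))
(array([ 0.48473889, -0.03414821]), array([811.9041748 , 328.43392944]), 0.49788713455200195, np.float64(0.004797606307305913))
```

View pics/d_w.png

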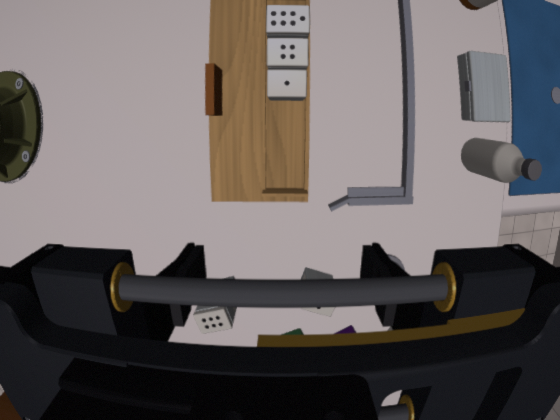

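View pics/dk_w.png

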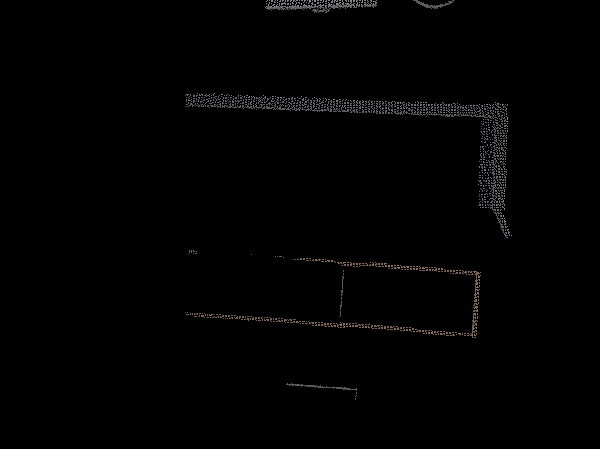

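```bash
cat >> h.py <<'E'
TR=dict(o=np.array([.5578,-.0287]),yaw=np.radians(-4.1))
def tw(x,y,T=None):
    T=T or TR; c,s=np.cos(T['yaw']),np.sin(T['yaw']); return T['o']+np.array([c*x-s*y,s*x+c*y])
def wt(p,T=None):
    T=T or TR; c,s=np.cos(T['yaw']),np.sin(T['yaw']); e=np.asarray(p)[:2]-T['o']; return np.array([c*e[0]+s*e[1],-s*e[0]+c*e[1]])
H={1:.072,2:.079,3:.086,4:.093,5:.1,6:.107,7:.114}
G=arm.tcp_to_grasp
def st(msg=''): print(msg,'t',round(arm.read_clock(),2),'p',arm.read_eef_pos().round(4),'w',round(arm.read_grip_width()*87,1),'F',arm.read_force().round(1))
def slide(c,k,ynew,gz=None,lift=.004):
    """c world xy of tin k in row, move to tray y ynew"""
    gz=gz or .005+H[k]-.028
    o=rotz(TR['yaw']); z=gz-G
    arm.move_ptp([*c,z+.09],o)
    arm.move_straight([*c,z],o,rate=.12); eoat.close_gripper(20); st('grip')
    arm.move_straight([*c,z+lift],rate=.03)
    x0,_=wt(c)
    arm.move_straight([*tw(x0,ynew),z+lift],rate=.08)
    arm.move_straight([*tw(x0,ynew),z+.0005],rate=.03); st('placed')
    eoat.gripper_open()
    arm.move_straight([*tw(x0,ynew),z+.1],rate=.2)
E
python3 - <<'E'
from h import *
print(wt((.5643,.0483)),wt((.5586,-.0244)))
slide(np.array([.564,.0478]),7,.110)
st()
d=cams.get_image("wrist"); cv2.imwrite("pics/e.png",d["pixels"])
E
```

```text
[0.00097806 0.07726767] [0.00049051 0.00434619]
grip t 5.97 p [0.564  0.0478 0.0723] w 49.7 F [-0.2  0.6  0.9]
placed t 7.09 p [0.5662 0.0803 0.0725] w 49.9 F [-0.6 -0.5 -0.8]
 t 8.64 p [0.5658 0.0809 0.1713] w 86.6 F [ 0.7 -0.1 -0.6]
```

View pics/e.png

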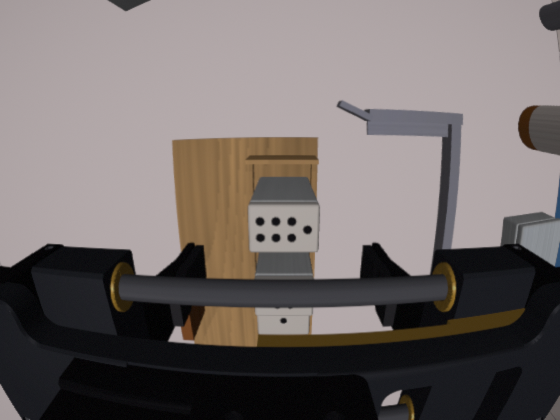

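```bash
python3 - <<'E'
from h import *
slide(np.array([.5583,-.0250]),1,-.110,gz=.055)
slide(np.array([.5615,.0115]),4,-.022)
arm.move_ptp([0.545,-0.15,0.33],rotz(TR['yaw']))
st()
P,d=cloud("wrist"); cv2.imwrite("pics/f.png",d["pixels"])
for k,y in ((1,-.11),(4,-.022),(7,.11)):
    for n in ("wrist","scene","side"):
        r=lid(n,tw(0,y),.005+H[k]); print(k,n,r, None if r is None else wt(r[0]).round(4))
E
```

```text
grip t 10.84 p [ 0.5584 -0.025   0.0364] w 50.1 F [-0.  -0.9  1.6]
placed t 12.97 p [ 0.55   -0.1381  0.0365] w 49.9 F [ 0.9  0.4 -0.8]
grip t 16.78 p [0.5615 0.0115 0.0514] w 50.0 F [ 0.3 -0.2 -0.1]
placed t 18.27 p [ 0.5569 -0.0501  0.0516] w 49.8 F [ 0.4 -0.5 -2. ]
 t 20.65 p [ 0.5446 -0.1487  0.3275] w 86.8 F [-0.4  0.3 -0.1]
1 wrist (array([ 0.5496, -0.1372]), array([49.2, 35.4]), -4.0, np.float64(0.0768), np.int32(1084)) [-0.0004 -0.1088]
1 scene (array([ 0.5518, -0.1384]), array([49.5, 39. ]), -6.5, np.float64(0.077), np.int32(210)) [ 0.0019 -0.1098]
1 side (array([ 0.5484, -0.1395]), array([51.1, 39. ]), -4.2, np.float64(0.0756), np.int32(207)) [-0.0015 -0.1112]
4 wrist (array([ 0.5565, -0.0495]), array([49. , 35.6]), -4.0, np.float64(0.0978), np.int32(1233)) [ 0.0002 -0.0208]
4 scene (array([ 0.559 , -0.0495]), array([50.7, 38.4]), -3.2, np.float64(0.0976), np.int32(249)) [ 0.0027 -0.0207]
4 side (array([ 0.555 , -0.0515]), array([50.3, 36.9]), -3.2, np.float64(0.0967), np.int32(165)) [-0.0012 -0.0229]
7 wrist (array([0.5657, 0.0665]), array([49.6,  8.3]), -3.1, np.float64(0.1184), np.int32(304)) [0.0011 0.0955]
7 scene (array([0.5677, 0.0805]), array([51.3, 36.2]), -5.3, np.float64(0.1188), np.int32(287)) [0.0021 0.1096]
7 side (array([0.5635, 0.078 ]), array([48.5, 39.9]), -6.8, np.float64(0.1174), np.int32(128)) [-0.0019  0.1068]
```

View pics/f.png

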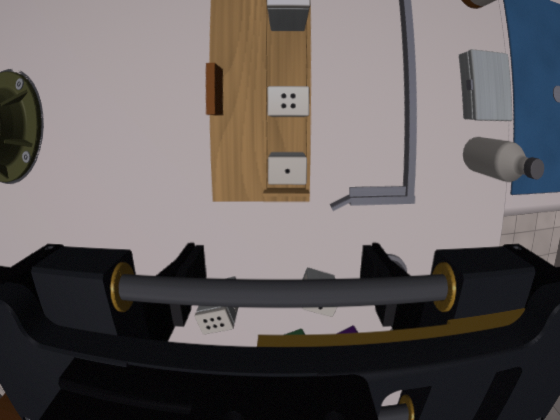

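```bash
cat >> h.py <<'E'
def mean_lid(c,h,rad=.045):
    a=lid("scene",c,h,rad); b=lid("side",c,h,rad); return a,b
def tray_fix(ys):
    """ys {k:tray y of tin}; returns tray frame estimate from row lids"""
    S=[];D=[]
    for n in ("scene","side"):
        P,d=cloud(n)
        for k,y in ys.items():
            r=lid(n,tw(0,y),.005+H[k],P=P,d=d)
            if r: print(n,k,wt(r[0]).round(4),r[1],r[2],r[4])
def pick(c,yaw,k,gz=None,dz=.028):
    gz=H[k]-dz; z=gz-G; o=rotz(yaw)
    arm.move_ptp([*c,z+.1],o)
    arm.move_straight([*c,z],o,rate=.12); eoat.close_gripper(25); st('grip')
    arm.move_straight([*c,z+.15],rate=.15); st('lifted')
def place(x,y,k,dz=.028):
    gz=.005+H[k]-dz; z=gz-G; o=rotz(TR['yaw']); p=tw(x,y)
    arm.move_ptp([*p,z+.14],o)
    arm.move_straight([*p,z+.03],o,rate=.15); st('above')
    hit=arm.move_straight([*p,z+.0005],rate=.04,stop_force=6); st(f'down hit={hit} want z {z:.4f}')
    return z,hit
def release(dz=.1):
    eoat.gripper_open(); p=arm.read_eef_pos(); arm.move_straight([p[0],p[1],p[2]+dz],rate=.2)
E
python3 - <<'E'
from h import *
pick(np.array([.429,-.343]),np.radians(11.3),6)
tray_fix({1:-.11,4:-.022,7:.11})
E
```

```text
grip t 23.94 p [ 0.4291 -0.343   0.0603] w 50.0 F [ 0.  -0.1  1.2]
lifted t 25.09 p [ 0.4284 -0.3426  0.2091] w 50.1 F [-0.5 -0.1 -1.2]
scene 1 [ 0.0019 -0.1086] [49.4 39.2] -2.5 208
scene 4 [ 0.0025 -0.0211] [50.9 38. ] -6.0 254
scene 7 [0.0027 0.1093] [51.1 37.7] -4.2 301
```

```bash
python3 - <<'E'
from h import *
z,hit=place(0,.066,6)
d=cams.get_image("scene"); cv2.imwrite("pics/g.png",d["pixels"])
if not hit: release(); st('rel')
tray_fix({1:-.11,4:-.022,6:.066,7:.11})
E
```

```text
above t 27.57 p [0.5633 0.037  0.0963] w 49.9 F [-0.1 -1.1  0.7]
down hit=False want z 0.0653 t 28.45 p [0.5627 0.0372 0.0658] w 49.8 F [ 0.1 -0.  -1.2]
rel t 30.05 p [0.5619 0.037  0.1649] w 87.0 F [0.3 0.1 0.4]
scene 1 [ 0.0004 -0.1152] [49.7 35. ] -32.8 147
scene 4 [-0.0183 -0.035 ] [10.6  5. ] 56.1 9
scene 6 [0.0015 0.0654] [50.3 39.1] -3.4 265
scene 7 [0.0026 0.1096] [49.8 38.2] -5.0 293
side 1 [-0.0018 -0.1115] [48.5 41.2] -5.2 211
side 4 [-0.0007 -0.0233] [49.9 37.1] -1.3 171
side 6 [-0.0013  0.069 ] [51.9 49.6] 83.8 201
side 7 [-0.0012  0.1064] [48.4 39.2] -2.9 136
```

View pics/g.png

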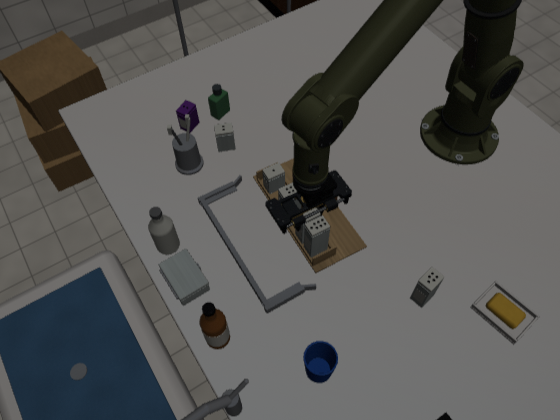

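t6 is in place between 4 and 7 (picture around (317,235) shows it being lowered next to t7). Next t5.

```bash
python3 - <<'E'
from h import *
pick(np.array([.427,.323]),np.radians(11.5),5)
tray_fix({1:-.11,4:-.022,6:.066,7:.11})
E
```

```text
grip t 33.06 p [0.4271 0.323  0.0534] w 49.7 F [-0.5  0.1  0.2]
lifted t 34.21 p [0.4265 0.3225 0.2022] w 50.0 F [-0.3  0.7 -0.6]
scene 1 [ 0.0014 -0.1101] [51.5 39. ] -3.5 210
scene 4 [ 0.0022 -0.0216] [50.3 38.6] -4.6 247
scene 6 [0.002  0.0664] [50.2 37.6] -7.2 272
scene 7 [0.0027 0.1094] [52.4 37.6] -3.1 300
side 1 [-0.0012 -0.1117] [49.5 38.7] -5.4 204
side 4 [-0.0006 -0.0217] [50.4 41.8] -5.2 175
side 6 [-0.0004  0.0737] [55.8 50.4] 79.4 197
side 7 [-0.0017  0.1074] [50.5 39. ] -1.8 132
```

```bash
python3 - <<'E'
from h import *
z,hit=place(0,.022,5)
if not hit: release(); st('rel')
tray_fix({1:-.11,4:-.022,5:.022,6:.066,7:.11})
E
```

```text
above t 36.52 p [ 0.5602 -0.0064  0.0892] w 49.8 F [-0.3 -0.2  0.2]
down hit=True want z 0.0583 t 37.25 p [ 0.5588 -0.0068  0.0583] w 49.6 F [ 0.4 -0.4  3.2]
scene 1 [ 0.0027 -0.11  ] [50.1 39.2] -1.8 216
scene 4 [ 0.0076 -0.0169] [27.2  8.4] 80.7 31
scene 5 [-0.0053  0.0373] [36.2 10.1] -0.4 49
scene 6 [0.0019 0.0662] [50.1 37.7] -4.2 270
scene 7 [0.0019 0.1103] [51.9 35.4] -4.2 289
side 1 [-0.0017 -0.1119] [49.1 38.5] -5.2 208
side 4 [ 0.0015 -0.0153] [58.2 56.7] 86.1 263
side 5 [-0.0038  0.0126] [68.  45.9] 24.9 194
side 6 [0.0067 0.0541] [33.8 16.8] 1.7 39
```

```bash
python3 - <<'E'
from h import *
release(); st('rel')
for n in("scene","side"): print(lid(n,(.588,-.338),.079))
pick(np.array([.588,-.338]),np.radians(68.1),2,dz=.018)
d=cams.get_image("scene"); cv2.imwrite("pics/h.png",d["pixels"])
tray_fix({1:-.11,4:-.022,5:.022,6:.066,7:.11})
E
```

```text
rel t 38.9 p [ 0.5571 -0.0069  0.1567] w 86.9 F [ 0.6 -0.3 -0.3]
(array([ 0.5899, -0.3364]), array([49.4, 41.7]), -21.5, np.float64(0.0793), np.int32(196))
(array([ 0.5859, -0.3394]), array([49.9, 36.2]), -23.2, np.float64(0.0779), np.int32(300))
grip t 42.45 p [ 0.5881 -0.3378  0.0423] w 35.7 F [ 0.3 -0.   0.3]
lifted t 43.6 p [ 0.5873 -0.3377  0.1909] w 35.6 F [-0.4 -0.4 -0. ]
scene 1 [ 0.0021 -0.1096] [50.1 40.1] -5.7 227
scene 4 [ 0.002  -0.0207] [51.3 37.7] -3.3 258
scene 5 [0.0011 0.0228] [50.6 38.1] -3.8 249
scene 6 [0.0021 0.0698] [49.7 43.5] -4.8 279
scene 7 [0.0023 0.1092] [51.7 37.9] -3.0 281
side 1 [-0.0014 -0.1107] [49.8 38.1] -4.2 208
side 4 [-0.0011 -0.0227] [51.5 38.1] -3.2 175
side 5 [-0.0021  0.0271] [51.9 51.2] 85.5 214
side 6 [-0.0009  0.0717] [57.5 51.3] 87.0 214
side 7 [-0.0011  0.1067] [49.1 39.9] -1.9 135
```

View pics/h.png

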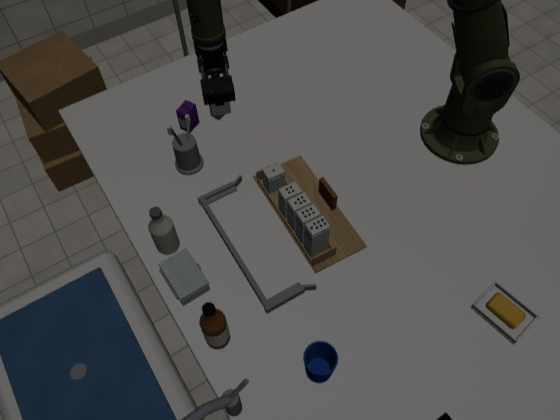

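```bash
python3 - <<'E'
from h import *
o=rotz(np.radians(85.9)); z=H[2]-.018-G
arm.move_ptp([.48,-.30,z+.1],o)
arm.move_straight([.48,-.30,z+.02],o,rate=.15)
hit=arm.move_straight([.48,-.30,z+.0005],rate=.04,stop_force=5); st(f'{hit} {z:.4f}')
release(.12); st()
arm.move_ptp([.48,-.10,.25],rotz(TR['yaw']))
for n in("scene","side"): print(lid(n,(.48,-.30),.079))
E
```

```text
True 0.0423 t 45.52 p [ 0.4795 -0.2996  0.0421] w 36.2 F [ 0.1 -0.2  4.8]
 t 47.35 p [ 0.4782 -0.2989  0.1602] w 86.9 F [ 0.  -0.2 -1.5]
(array([ 0.4809, -0.3003]), array([51.1, 39.2]), -1.8, np.float64(0.0792), np.int32(183))
(array([ 0.4773, -0.3019]), array([50.4, 37.7]), -2.8, np.float64(0.078), np.int32(313))
```

```bash
python3 - <<'E'
from h import *
pick(np.array([.4795,-.3003]),np.radians(-3),2,dz=.024)
tray_fix({1:-.11,4:-.022,5:.022,6:.066,7:.11})
z,hit=place(0,-.066,2,dz=.024)
if hit and arm.read_eef_pos()[2]>z+.003: print("STUCK")
else:
    release(.12); arm.move_straight([.48,-.25,.3],rate=.3); st('rel')
tray_fix({1:-.11,2:-.066,4:-.022,5:.022,6:.066,7:.11})
d=cams.get_image("scene"); d2=cams.get_image("side"); cv2.imwrite("pics/i.png",np.hstack([d["pixels"][120:320,150:450],d2["pixels"][120:320,150:450]]))
E
```

```text
grip t 51.74 p [ 0.4795 -0.3003  0.0363] w 49.8 F [-0.4  0.5  1.1]
lifted t 52.89 p [ 0.4789 -0.2999  0.1851] w 49.8 F [ 0.1  0.8 -0.7]
scene 1 [ 0.0013 -0.1082] [51.1 39.5] -4.1 215
scene 4 [ 0.0015 -0.0215] [51.7 39.4] -2.6 251
scene 5 [0.0006 0.0253] [52.7 43.9] 5.5 264
scene 6 [0.0017 0.0657] [50.3 38. ] -3.6 268
scene 7 [0.0025 0.1097] [51.8 37.6] -2.5 293
side 5 [-0.0156  0.0492] [17.1  8.3] -15.3 33
side 6 [-0.0106  0.0705] [49.4 32.1] 78.5 112
side 7 [-0.0033  0.1066] [44.  36.7] -4.4 108
above t 54.75 p [ 0.5538 -0.0951  0.0722] w 50.0 F [ 0.6  1.1 -0.7]
down hit=True want z 0.0413 t 55.48 p [ 0.5523 -0.0944  0.0413] w 49.9 F [-0.7  0.   4. ]
rel t 58.01 p [ 0.4802 -0.248   0.2981] w 86.7 F [ 0.2 -0.1 -0.1]
scene 1 [ 0.0023 -0.1097] [54.8 42.6] 9.9 222
scene 2 [ 0.0024 -0.0669] [52.1 38.7] 0.7 218
scene 4 [ 0.0019 -0.0177] [50.7 44.2] -3.3 256
scene 5 [0.0009 0.0229] [50.3 38.2] -5.2 254
scene 6 [0.0016 0.0661] [51.5 38.1] -3.9 271
scene 7 [0.0019 0.1095] [50.6 37.1] -3.0 288
side 1 [-0.0017 -0.1124] [48.9 39.5] -4.3 190
side 2 [-0.0023 -0.0607] [51.9 49.4] 82.3 223
side 4 [-0.0013 -0.0167] [50.9 50.5] 88.6 230
side 5 [-0.0022  0.0298] [56.6 50.7] 86.5 226
side 6 [0.0106 0.0662] [55. 27.] 66.6 108
side 7 [0.0192 0.1061] [40.2 16.5] 66.6 43
```

View pics/i.png

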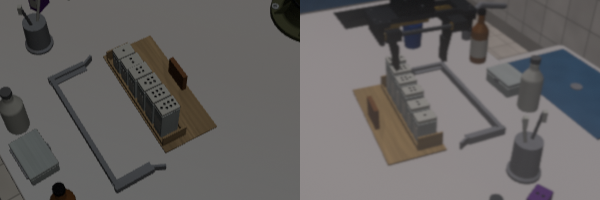

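```bash
python3 - <<'E'
from h import *
arm.move_ptp([.52,-.10,.36],rotz(np.radians(-3)))
W=cloud("wrist"); cv2.imwrite("pics/j_w.png",W[1]["pixels"])
for n in ("scene","side","wrist"):
    P,d=W if n=="wrist" else cloud(n)
    hsv=cv2.cvtColor(d["pixels"],cv2.COLOR_BGR2HSV)
    b=(P[...,0]>.66)&(P[...,0]<.80)&(P[...,1]>-.25)&(P[...,1]<.2)&(abs(P[...,2]-.0215)<.004)
    p=P[b][:,:2]; 
    # back stop inner face: for y bins in middle, min x
    ys=np.arange(-.15,.10,.01); xs=[]
    for y in ys:
        q=p[(abs(p[:,1]-y)<.005)&(p[:,0]>.7)]; xs.append(np.percentile(q[:,0],5) if len(q)>3 else np.nan)
    xs=np.array(xs); ok=np.isfinite(xs)
    if ok.sum()<5: print(n,"few",ok.sum()); continue
    f=np.polyfit(ys[ok],xs[ok],1); ok&=abs(xs-np.polyval(f,ys))<.003; f=np.polyfit(ys[ok],xs[ok],1)
    yaw=-np.arctan(f[0]); print(n,ok.sum(),"yaw",np.degrees(yaw).round(2),"x of stop at y=-.024",np.polyval(f,-.024).round(4))
    # side walls between x .66 and .70
    T=dict(o=np.array([np.polyval(f,-.024),-.024]),yaw=yaw); c,s=np.cos(yaw),np.sin(yaw)
    b=(P[...,0]>.6)&(P[...,0]<.80)&(abs(P[...,1]+.024)<.25)&(abs(P[...,2]-.0215)<.004)
    e=P[b][:,:2]-T['o']; l=np.stack([c*e[:,0]+s*e[:,1],-s*e[:,0]+c*e[:,1]],1)
    k=(l[:,0]>-.085)&(l[:,0]<-.015)
    L=l[k&(l[:,1]>.1),1]; Rr=l[k&(l[:,1]<-.1),1]
    for nm,a in (("L",L),("R",Rr)):
        print(nm,len(a), np.percentile(a,[2,10,50,90,98]).round(4) if len(a) else '')
E
```

```text
scene 25 yaw -2.07 x of stop at y=-.024 0.7413
L 158 [0.1672 0.1716 0.1776 0.183  0.1837]
R 116 [-0.1856 -0.1835 -0.1775 -0.1716 -0.162 ]
side 25 yaw -2.25 x of stop at y=-.024 0.7378
L 63 [0.1664 0.1691 0.1746 0.1813 0.1858]
R 111 [-0.1876 -0.1858 -0.1811 -0.1746 -0.1729]
wrist 25 yaw -2.18 x of stop at y=-.024 0.7391
L 311 [0.1715 0.1723 0.1772 0.1827 0.1841]
R 307 [-0.1837 -0.1824 -0.1769 -0.1716 -0.1712]
```

View pics/j_w.png

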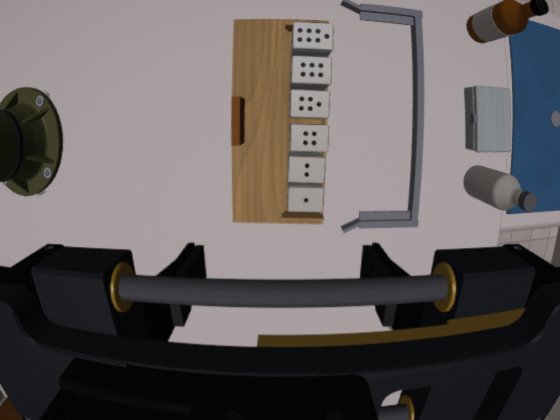

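```bash
cat >> h.py <<'E'
DK=dict(o=np.array([.7033,-.0228]),yaw=np.radians(-2.17))
TY=np.pi/2
def tabpose(dx,dy,dyaw=0):
    T=dict(o=tw(dx,dy,DK),yaw=DK['yaw']+dyaw); return tw(-.1,0,T),rotz(T['yaw']+TY)
E
python3 - <<'E'
from h import *
print('tray in dock',wt(TR['o'],DK))
p=tw(-.1,0); o=rotz(TR['yaw']+TY)
arm.move_ptp([*p,.16],o); 
arm.move_straight([*p,.10],o,rate=.15); st()
d=cams.get_image("wrist"); cv2.imwrite("pics/k_w.png",d["pixels"])
d=cams.get_image("scene"); cv2.imwrite("pics/k_s.png",d["pixels"])
E
```

```text
tray in dock [-0.14517226 -0.01140507]
 t 60.89 p [ 0.4587 -0.0217  0.1006] w 87.2 F [-0.4 -0.1  0. ]
```

View pics/k_w.png

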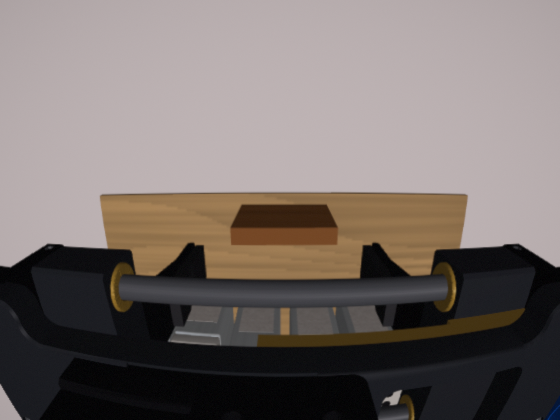

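View pics/k_s.png

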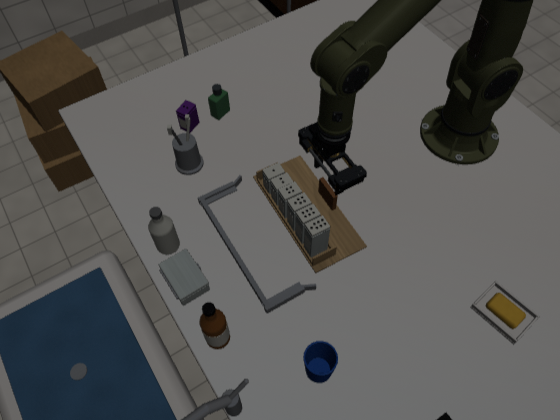

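```bash
python3 - <<'E'
from h import *
p=tw(-.1,0)
hit=arm.move_straight([*p,.026],rate=.08,stop_force=8); st(hit)
if not hit:
    eoat.close_gripper(45); st('gripped')
    if 60<arm.read_grip_width()*87<78:
        q,o=tabpose(-.115,0); hit=arm.move_straight([*q,.026],o,rate=.03,stop_force=25); st(f'aligned {hit}')
d=cams.get_image("scene"); cv2.imwrite("pics/l_s.png",d["pixels"])
E
```

```text
False t 62.07 p [ 0.4586 -0.0215  0.0265] w 86.9 F [-0.7 -0.8 -0.7]
gripped t 62.53 p [ 0.4583 -0.0214  0.0263] w 69.7 F [0.8 0.9 2.7]
aligned False t 63.73 p [ 0.4865 -0.0157  0.0263] w 69.7 F [-7.9 -2.1 10.6]
```

View pics/l_s.png

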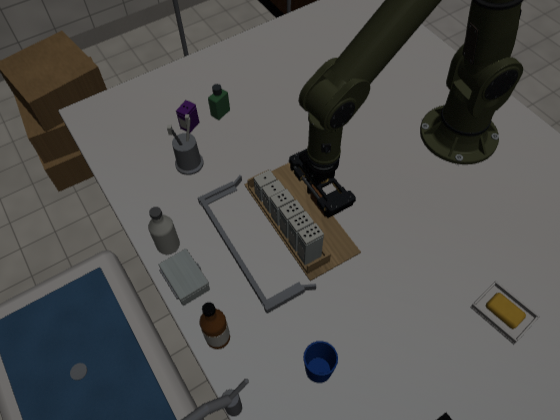

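```bash
python3 - <<'E'
from h import *
def tins():
    P,d=cloud("scene")
    T=dict(o=arm.read_eef_pos()[:2]+.1*np.array([np.cos(DK['yaw']),np.sin(DK['yaw'])]),yaw=DK['yaw'])
    for k,y in {1:-.11,2:-.066,4:-.022,5:.022,6:.066,7:.11}.items():
        r=lid("scene",tw(0,y,T),.005+H[k],P=P,d=d); print(k, None if r is None else (wt(r[0],T).round(4),r[1],r[3]))
tins()
for x in (-.09,-.06,-.03):
    q,o=tabpose(x,0); hit=arm.move_straight([*q,.0262],o,rate=.03,stop_force=25); st(f'{x} {hit}')
    if hit: break
tins()
d=cams.get_image("scene"); cv2.imwrite("pics/m_s.png",d["pixels"])
E
```

```text
1 (array([ 0.0019, -0.1093]), array([51.8, 42.2]), np.float64(0.0768))
2 (array([ 0.0013, -0.0668]), array([52. , 39.2]), np.float64(0.0839))
4 (array([ 0.0018, -0.0222]), array([51.1, 38.4]), np.float64(0.0977))
5 (array([0.001 , 0.0222]), array([49.9, 37.8]), np.float64(0.1049))
6 (array([0.0016, 0.0659]), array([50.1, 37.1]), np.float64(0.1119))
7 (array([0.0015, 0.108 ]), array([51.2, 38.2]), np.float64(0.1187))
-0.09 False t 64.81 p [ 0.5107 -0.0156  0.0263] w 69.6 F [-9.   0.2 11.5]
-0.06 False t 65.96 p [ 0.5407 -0.0166  0.0263] w 69.4 F [-8.   0.6 10.3]
-0.03 False t 67.11 p [ 0.5708 -0.0178  0.0263] w 69.3 F [-8.3  1.1  9.4]
1 (array([ 0.0015, -0.1102]), array([50.5, 38.9]), np.float64(0.0771))
2 (array([ 0.0008, -0.0662]), array([49.7, 39.6]), np.float64(0.0841))
4 (array([ 0.0018, -0.0224]), array([49.4, 38.4]), np.float64(0.0979))
5 (array([0.0013, 0.0246]), array([50.5, 40.7]), np.float64(0.1054))
6 (array([0.0013, 0.0655]), array([49.5, 37.1]), np.float64(0.1119))
7 (array([0.0012, 0.1096]), array([51. , 37.8]), np.float64(0.1186))
```

View pics/m_s.png

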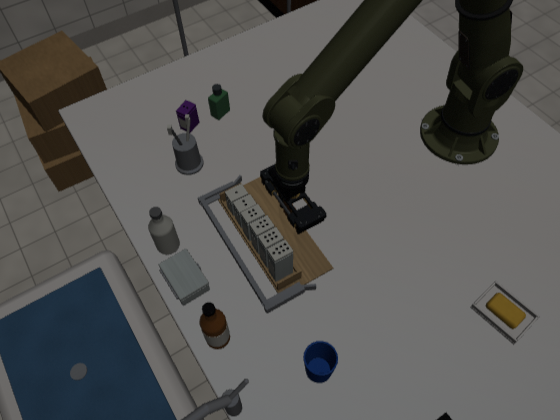

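Tray is between the channels, row intact. Push on to the stop, detecting contact.

```bash
python3 - <<'E'
from h import *
q,o=tabpose(-.008,0); hit=arm.move_straight([*q,.0262],o,rate=.025,stop_force=20); st(f'-.008 {hit}')
q,o=tabpose(.008,0); hit=arm.move_straight([*q,.0262],o,rate=.012,stop_force=15); st(f'end {hit}')
p=arm.read_eef_pos(); print('tray in dock',wt(p[:2],DK)+[.1,0])
d=cams.get_image("scene"); cv2.imwrite("pics/n_s.png",d["pixels"])
E
```

```text
-.008 False t 68.24 p [ 0.5928 -0.0186  0.0263] w 69.8 F [-9.  -0.2  9.7]
end True t 69.44 p [ 0.6043 -0.0189  0.0263] w 69.6 F [-2.7 -0.7  4. ]
tray in dock [0.00092028 0.00010593]
```

View pics/n_s.png

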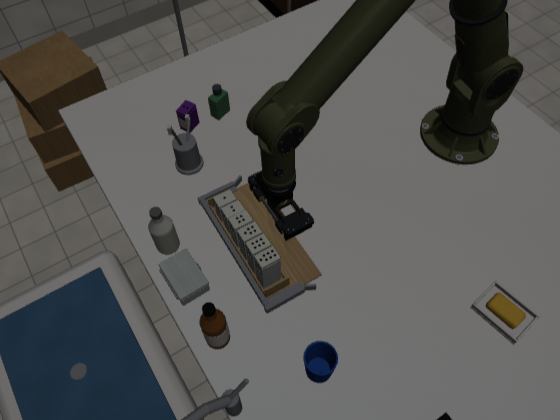

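```bash
python3 - <<'E'
from h import *
eoat.gripper_open(); p=arm.read_eef_pos(); arm.move_straight([p[0],p[1],.20],rate=.15); st('rel')
arm.move_ptp([.50,-.12,.36],rotz(np.radians(-2)))
for n in("scene","side","wrist"):
    P,d=cloud(n); cv2.imwrite(f"pics/o_{n}.png",d["pixels"])
    hsv=cv2.cvtColor(d["pixels"],cv2.COLOR_BGR2HSV)
    for k,y in {1:-.11,2:-.066,4:-.022,5:.022,6:.066,7:.11}.items():
        r=lid(n,tw(0,y,DK),.005+H[k],P=P,d=d); print(n,k, None if r is None else (wt(r[0],DK).round(4),r[1],r[3]))
    # far plate-edge gap: wood far low wall vs stop
    wood=(hsv[...,1]>70)&(hsv[...,0]<25)&(P[...,2]<.012)&(P[...,0]>.55)&(P[...,0]<.66)&(abs(P[...,1])<.3)
    l=np.array([wt(q,DK) for q in P[wood]])
    xs=[np.percentile(l[abs(l[:,1]-y)<.01,0],1) for y in (-.1,-.06,.06,.1)]; print(n,"near plate edge x (want -.115)",np.round(xs,4))
E
```

```text
rel t 71.44 p [ 0.6031 -0.0188  0.1988] w 87.1 F [-0.1  0.7  0.6]
scene 1 (array([ 0.0026, -0.1091]), array([50.3, 36.2]), np.float64(0.0774))
scene 2 (array([ 0.0013, -0.0663]), array([50.6, 36.8]), np.float64(0.0843))
scene 4 (array([ 0.003 , -0.0217]), array([50.3, 39.3]), np.float64(0.098))
scene 5 (array([0.0016, 0.0251]), array([50.2, 44.1]), np.float64(0.1049))
scene 6 (array([0.0021, 0.0657]), array([50.4, 37.2]), np.float64(0.1117))
scene 7 (array([0.0026, 0.1094]), array([50.9, 36.6]), np.float64(0.1186))
scene near plate edge x (want -.115) [-0.1132 -0.1169 -0.1131 -0.1133]
side 1 (array([-0.0012, -0.1059]), array([51.3, 50. ]), np.float64(0.0758))
side 2 (array([-0.0021, -0.0583]), array([60.2, 50.3]), np.float64(0.0826))
side 4 (array([-0.0006, -0.0241]), array([50.4, 38.3]), np.float64(0.0964))
side 5 (array([-0.0024,  0.0265]), array([50.1, 49.3]), np.float64(0.1034))
side 6 (array([-0.0017,  0.0688]), array([51.2, 50.3]), np.float64(0.1109))
side 7 (array([-0.0014,  0.1058]), array([50.7, 40.8]), np.float64(0.1176))
side near plate edge x (want -.115) [-0.1126 -0.1143 -0.1129 -0.1119]
wrist 1 (array([ 0.0004, -0.1096]), array([51.4, 36. ]), np.float64(0.0769))
wrist 2 (array([-0.0006, -0.0654]), array([50.2, 36.4]), np.float64(0.0839))
wrist 4 (array([ 0.001 , -0.0212]), array([50.8, 35.7]), np.float64(0.0978))
wrist 5 (array([-0.0002,  0.0225]), array([51. , 36.2]), np.float64(0.1048))
wrist 6 (array([0.0005, 0.0655]), array([50.5, 35.8]), np.float64(0.1118))
wrist 7 (array([0.0008, 0.1093]), array([50.2, 37.3]), np.float64(0.1188))
wrist near plate edge x (want -.115) [-0.1143 -0.114  -0.1139 -0.115 ]
```

View pics/o_wrist.png

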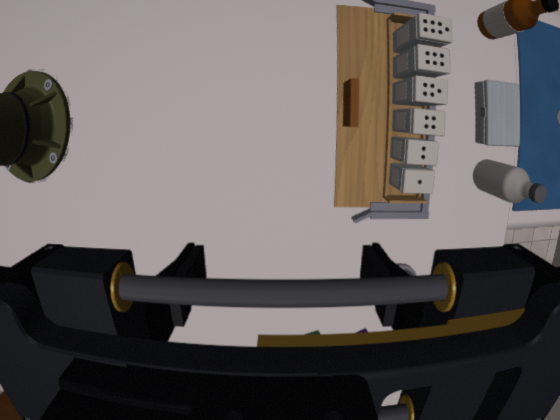

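View pics/o_side.png

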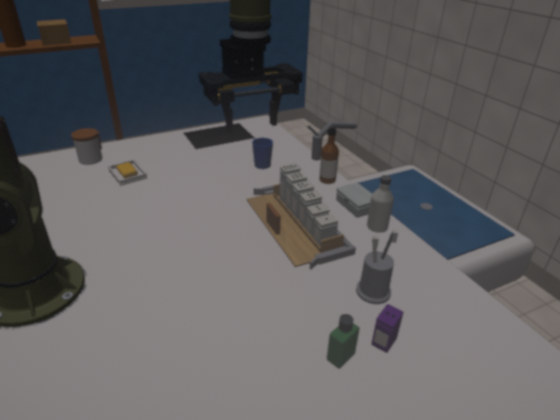

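```bash
python3 - <<'E'
from h import *
st(); arm.finish_job()
E
```

```text
t 72.81 p [ 0.5001 -0.1194  0.359 ] w 86.9 F [0.5 1.1 0.8]
the job is handed in; nothing more can be done
```

The row is complete, the loaded tray is home in the dock, and I handed the job in at 72.8 s; the station reports no verdict.

**What I did:**
- I slid tins 7, 1 and 4 apart within the tray, lifting them only about 4 mm. Then I set tins 6, 5 and 2 into their places; tin 3 was absent.
- Tin 2 stood too close to the brushes for the final grip. I set it down once on open ledge and gripped it again.
- I then gripped the tray by its tab, squared it to the dock, slid it in until it met the back stop, and let go.

**Last checks, all cameras after release:**
- **Tins:** the order is 1, 2, 4, 5, 6, 7 towards +y at about 44 mm spacing. All stand upright with lids at the right heights and are within about 3 mm of the channel's centre line.
- **Tray:** the stop was felt about 1 mm from the expected home position. The wrist camera put the near edge about 1 mm from where it should be. The other two cameras disagreed with it by up to about 3 mm, as they had throughout.
- **Bystanders:** I only looked at these in the pictures, without measuring them; they appeared unmoved.

**Not confirmed:** I could not check which way round tins 2 and 6 face, because their pips look the same from both sides. I assumed they started facing roughly the same way as the row, as tin 5 clearly did.

I saw neither the tray being knocked nor the grip slackening.

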